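Put support rods away by length in a sloping rack

ROBOT

A 7-joint arm with a two-finger parallel gripper is mounted at the origin on a cart in front of the work surface, level with it; the furniture and walls round the work are solid. World frame = base frame: x ahead of the robot, y to its left, z up, the work surface at z = 0. Lengths are in m, angles in rad, forces in N, time in s.
With the tool pointing down it reaches from about 0.4 to 0.85 m from the base axis. Payload 10.4 kg.
Tool frame: the origin (TCP) lies at the very end of the fingers, on their centre line; the grasp point (between the pads) lies r.pinch_z behind it (r.pinch_z is the distance from the TCP to the grasp point, in m); z points along the fingers, x is the direction in which the jaws open and shut, and the axes are right-handed (so a half turn about z gives the same grasp; the last joint's range is limited). The gripper opens to 87 mm and grips with 3 to 60 N. Pads are 19 mm wide; open, the fingers measure 117 mm over their backs; the gripper's body (75 mm by 190 mm) begins 51 mm behind the grasp point.
Start: joints at [-1.23, 0.332, -0.065, 1.46, 0.022, 1.35, -0.088], TCP at [0.222, 0.584, 0.223] pointing down, gripper open.
Joint ranges: [-2.6, 2.6], [-0.5, 2.12], [-1.47, 1.34], [0.16, 2.42], [-1.27, 4.41], [0.06, 2.06], [-2.6, 2.6]. Speed limits (rad/s): [2.22, 2.22, 2.79, 2.79, 3.14, 3.14, 3.14].

INTERFACE

Orientations are given as a unit quaternion [x, y, z, w].
In Python, from bench import r gives the robot as it stands.
- The arm moves only by the tool carry_out, never from a script. Its argument "increments" is text: rows parted by semicolons, each of 7 numbers parted by spaces: the turn, a rotation vector about the tool's x, y, z in degrees, then the shift along the tool's x, y, z in m, then the finger opening in m, from 0 to 0.087. A call has exactly 5 rows; each row is the pose to reach, as a shift and turn from the pose measured when the call began, along the tool's axes at that moment; what a row does not reach only later rows make up. A row lasts 1/8 s, in which the tool goes at most 62.5 mm and 10.7 degrees, less where a joint would pass 70% of its speed; a pose out of reach is approached as far as the arm can. A call with a gripper value outside its range is refused whole. The fingers move at their own pace and stop on an object; "squeeze" is the grip in N (left out, the last holds). Time passes only in rows, so rows that repeat a pose let the fingers close, or fill a call up. It gives the time, the measured TCP pose, the force and the opening at its end, in the units of the state.
- r.read_state(): the state, without advancing time (a new reading comes with each control period).
- r.camera(name): name is "side" or "top" or "wrist"; returns (picture, depth): 480x640x3 uint8, blue, green, red; 480x640 float32, m along the optical axis (not along the pixel's ray), 0 where there is no reading.
- r.camera_model(name): a dict with "K" (3x3 intrinsics, pixels), "extrinsics" (4x4, takes a point from camera to world coordinates). Camera axes: x right, y down, z forward; pixel columns grow to the right and rows downward; lengths in m; the calibration is good to about 2 mm. A picture is of the moment at which its call begins: read the wrist's pose just before it. camera_model takes no time and is no camera call; for the wrist camera it gives the pose at the moment of the call.
- r.close_job(): hands the job in, once; it reports no verdict.
The state is a dict: "time": time; "joint_positions": joint angles; "joint_vel": joint speeds; "joint_torque": joint torques, N m; "ee_pos": TCP position; "eef_rot": TCP orientation; "ft_force": force on the tool from outside, world axes, zero at the start; "torque": the same for the moment, N m; "width": finger opening in m.
Only numpy, scipy, OpenCV 4.12 (cv2) and the standard library are available. Lean on these libraries where they do the work, as an engineer would, in place of code of your own. Each camera call takes 0.05 s, during which the arm holds its last target.

TASK

Two loose steel support rods lie on the worktop; put both away in the sloping rack, each in the groove that is as long as the rod. Each must lie down in its V-groove with its lower end up against the end stop, level with the groove at both ends; one groove stays empty. Leave the petri dish, the dropper bottle and the black pen where they are.

Things in the scene. Friction and masses are not known exactly. Their poses are not given: they have to be found in the camera images.
- rod_middle_center (a point): Centre of the loose plain steel rod 125 mm long, 18 mm in diameter (0.25 kg nominal), at its mid-length on its axis. x axis: along the rod (either end is the same). It lies flat on the worktop at the start, roughly pointing away from the robot, its axis 9 mm up. The two rods may have changed places.
- rod_long_center (a point): Centre of the loose plain steel rod 160 mm long, 18 mm in diameter (0.32 kg nominal), at its mid-length on its axis. x axis: along the rod (either end is the same). It lies flat on the worktop at the start, roughly pointing away from the robot, its axis 9 mm up. The two rods may have changed places.
- rod_middle: The 125 mm rod itself; origin on its skin, 9 mm off its axis at mid-length, and turning with it as it rolls. Use the centre point instead.
- rod_long: The 160 mm rod itself; origin on its skin, 9 mm off its axis at mid-length, and turning with it as it rolls. Use the centre point instead.
- row_short_seat (a point): Seat of the 90 mm groove: where the centre of a 90 mm rod is when home, lying in the V, 45 mm up the slope from the stop face; the rod then ends level with the groove's open upper end. x axis: up the slope along the groove; z: square to the plate, out of the groove; y: across. The groove is in two pieces of 18 mm with a 54 mm finger gap between them. It stays empty.
- row_middle_seat (a point): Seat of the 125 mm groove: where the centre of a 125 mm rod is when home, lying in the V, 62.5 mm up the slope from the stop face; the rod then ends level with the groove's open upper end. x axis: up the slope along the groove; z: square to the plate, out of the groove; y: across. The groove is in two pieces of 35.5 mm with a 54 mm finger gap between them.
- row_long_seat (a point): Seat of the 160 mm groove: where the centre of a 160 mm rod is when home, lying in the V, 80 mm up the slope from the stop face; the rod then ends level with the groove's open upper end. x axis: up the slope along the groove; z: square to the plate, out of the groove; y: across. The groove is in two pieces of 53 mm with a 54 mm finger gap between them.
- rack_base: Fixed sloping rack; origin under the centre of its dark base plate (190 x 192 x 8 mm, x away from the robot at yaw 0). Its place and yaw change. On it three parallel rows 60 mm apart, lower ends in line, in changing order: aluminium plates 54 x 186 mm sloping up at 30 degrees, away from the robot, up to about 0.13 m high. Each bears one V-groove for rods of its own length: 90, 125, 160 mm.
- row_short: One row (the one for 90 mm rods), built like all three; origin under its middle. Grey V-blocks (29 mm wide, 90 degree V) hold the rod's axis 20 mm above the plate; their sides end about 2 mm below that axis. In the finger gap the plate is bare. Lower end: dark steel end stop, 8 x 30 x 29 mm, rising 9 mm above the axis. A rod laid in the V does not slide down by itself.
- petri_dish: Bystander: petri dish, 61 mm across, 15 mm high, near the front edge; origin under its centre.
- dropper_bottle: Bystander: small white bottle with a red cap, 33 mm across, 69 mm high, between rods and rack, farther back; origin under its centre.
- black_pen: Bystander: black pen, 86 mm long, 10 mm thick, lying across, near the front edge at the left; origin under its centre.

How it is judged:
At the end, for the whole second after the job is handed in: The 125 mm rod lies in the 125 mm groove and the 160 mm rod in the 160 mm groove: each rod's centre within 4 mm of its seated point along the groove (so its end is within 4 mm of the stop), across it and in height, its axis within 0.06 rad of the groove, at rest (x of rod_middle_center in the frame of row_middle_seat between -0.004 and 0.004 m and y of rod_middle_center in the frame of row_middle_seat between -0.004 and 0.004 m and z of rod_middle_center in the frame of row_middle_seat between -0.004 and 0.004 m and angle between the x axis of rod_middle_center and the x axis of row_middle_seat, either way round below 0.06 rad and linear speed of each of rod_middle, rod_long below 0.01 m/s and x of rod_long_center in the frame of row_long_seat between -0.004 and 0.004 m and y of rod_long_center in the frame of row_long_seat between -0.004 and 0.004 m and z of rod_long_center in the frame of row_long_seat between -0.004 and 0.004 m and angle between the x axis of rod_long_center and the x axis of row_long_seat, either way round below 0.06 rad); the robot touches nothing.
It fails at once if the petri dish is moved more than 40 mm (distance of petri_dish from where it was at the start of the episode above 0.04 m).
It fails at once if the dropper bottle is moved more than 40 mm (distance of dropper_bottle from where it was at the start of the episode above 0.04 m).
It fails at once if the black pen is moved more than 40 mm (distance of black_pen from where it was at the start of the episode above 0.04 m).
It also fails if it takes over 51 s, if anything falls off the work surface, if the arm or the gripper's body presses on something with over 40 N, if the wrist force passes 120 N, or if a joint passes its speed limit or range.

## Working session

There is one attempt and no reset: what is moved stays moved. The work goes in short steps, Python scripts to look and compute and a tool call to move; the robot and the scene stay as the last step left them, time stands still between calls to the robot, and variables do not carry over. Pictures are saved under pics/ and viewed, and the job is handed in when it is done.

Besides the shell and the picture viewer there is one more tool, called as name(argument=value, ...) on one line, values as JSON. carry_out: Moves the arm, as the interface text tells. Its arguments: {"type":"object","properties":{"increments":{"type":"string"},"squeeze":{"type":"number"}},"required":["increments"]}

```bash
ls; mkdir -p pics; python3 - <<'E'
from bench import r
import cv2,numpy as np
s=r.read_state();print(s,r.pinch_z)
for n in ['top','side','wrist']:
    p,d=r.camera(n);m=r.camera_model(n)
    cv2.imwrite(f'pics/{n}0.png',p);np.savez(f'{n}0.npz',p=p,d=d,K=m['K'],E=m['extrinsics'])
    print(n,m)
E
```

```text
pics
{'time': 0.0, 'joint_positions': array([-1.22963994,  0.33285979, -0.0646823 ,  1.46094066,  0.02160115,
        1.34989518, -0.08850904]), 'joint_vel': array([ 0.00098809, -0.00089472,  0.00028482,  0.00127906, -0.00121491,
        0.00110132, -0.00176395]), 'joint_torque': array([-4.67483897e-04, -6.23275709e+01,  2.40516861e-02, -3.89899743e+01,
       -6.14538789e-02,  4.01108852e-02,  1.10313983e-04]), 'ee_pos': array([0.22224571, 0.58373793, 0.22176176]), 'eef_rot': array([ 8.23344067e-01,  5.67542115e-01, -5.58138141e-04,  4.28719339e-04]), 'ft_force': array([-0.6842564 ,  0.01160159, -0.09306308]), 'torque': array([0.02603741, 0.0056739 , 0.0146384 ]), 'width': 0.08691239645156866} 0.0187
top {'K': array([[449.3271101 ,   0.        , 329.10371623],
       [  0.        , 449.3271101 , 230.77026058],
       [  0.        ,   0.        ,   1.        ]]), 'extrinsics': array([[-0.00662972, -0.98221236,  0.18765643,  0.32033435],
       [-0.99979618,  0.00293213, -0.01997478,  0.08055467],
       [ 0.01906925, -0.18775061, -0.9820316 ,  1.05392078],
       [ 0.        ,  0.   
[... 188 characters left out ...]
.        ]]), 'extrinsics': array([[-0.99932377, -0.02875426,  0.02291712,  0.48197103],
       [-0.0330583 ,  0.4297338 , -0.90235027,  0.90304715],
       [ 0.01609815, -0.90249768, -0.43039376,  0.48917773],
       [ 0.        ,  0.        ,  0.        ,  1.        ]])}
wrist {'K': array([[402.37070298,   0.        , 317.70570122],
       [  0.        , 402.37070298, 234.73001534],
       [  0.        ,   0.        ,   1.        ]]), 'extrinsics': array([[ 0.35569771,  0.89516038,  0.26863922,  0.14859796],
       [ 0.93459977, -0.34020872, -0.10383307,  0.61107402],
       [-0.00155385,  0.28800334, -0.95762814,  0.38355186],
       [ 0.        ,  0.        ,  0.        ,  1.        ]])}
```

View pics/top0.png

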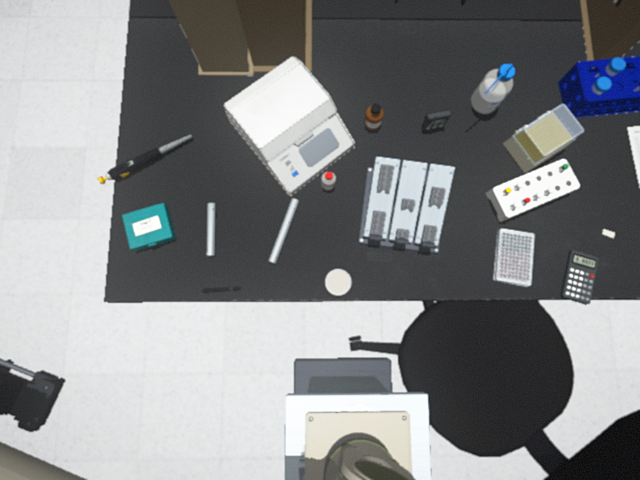

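View pics/side0.png

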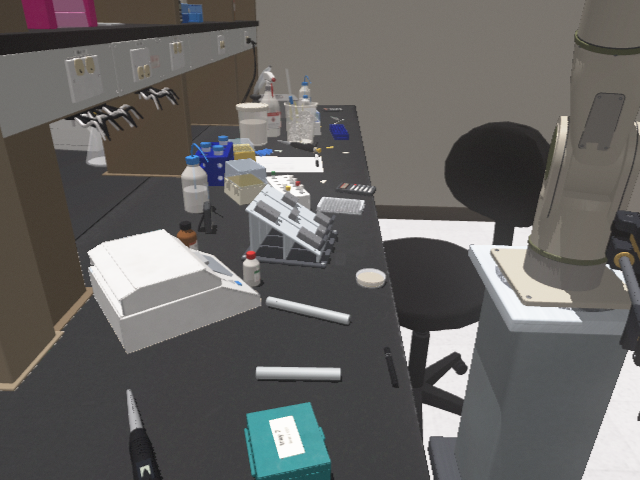

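View pics/wrist0.png

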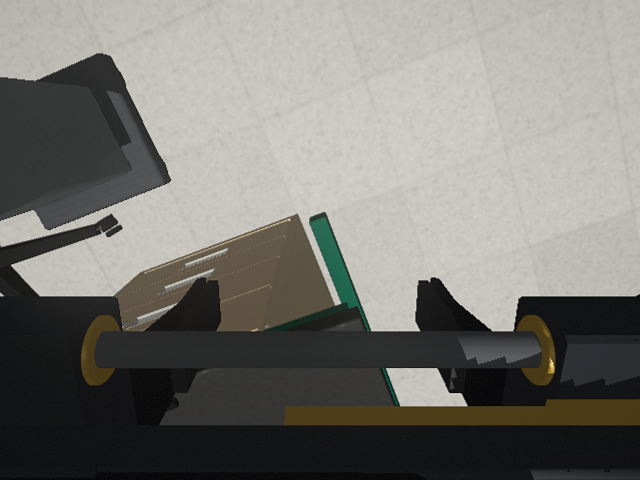

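The top view shows the left rod at about (211,229), the longer right rod at about (284,231), and the rack at about (408,205). Next I'll measure all three.

```bash
cat > h.py <<'E'
import cv2,numpy as np
def load(n):
    z=np.load(n);return z['p'],z['d'],z['K'],z['E']
def cloud(d,K,E):
    v,u=np.mgrid[0:480,0:640]
    P=np.stack([(u-K[0,2])/K[0,0]*d,(v-K[1,2])/K[1,1]*d,d],-1)
    W=P@E[:3,:3].T+E[:3,3]
    W[d<=0]=np.nan
    return W
def ray(u,v,K,E,z):
    dd=E[:3,:3]@np.array([(u-K[0,2])/K[0,0],(v-K[1,2])/K[1,1],1]);o=E[:3,3]
    return o+dd*(z-o[2])/dd[2]
E
python3 - <<'E'
from h import *
p,d,K,E=load('top0.npz');W=cloud(d,K,E)
g=cv2.cvtColor(p,cv2.COLOR_BGR2GRAY)
for box in [(195,190,228,268),(262,192,304,270)]:
    x0,y0,x1,y1=box
    m=np.zeros_like(g);m[y0:y1,x0:x1]=(g[y0:y1,x0:x1]>90)*255
    n,l,st,c=cv2.connectedComponentsWithStats(m)
    k=1+np.argmax(st[1:,4]);mm=(l==k).astype(np.uint8)
    ct=max(cv2.findContours(mm,0,1)[0],key=cv2.contourArea)
    rc=cv2.minAreaRect(ct);print(rc,st[k])
    bp=cv2.boxPoints(rc)
    # ends: midpoints of short sides
    e=[np.linalg.norm(bp[i]-bp[(i+1)%4]) for i in range(4)]
    i=int(np.argmin(e[:2]));a=(bp[i]+bp[i+1])/2;b=(bp[(i+2)%4]+bp[(i+3)%4])/2
    A=ray(*a,K,E,.012);B=ray(*b,K,E,.012);print(A,B,(A+B)/2,np.linalg.norm(A-B),np.degrees(np.arctan2(*( (A-B)[[1,0]]))))
    ww=W[mm>0];print('cloud',np.nanmedian(ww,0),np.nanmin(ww,0),np.nanmax(ww,0))
c=p[140:270,345:470];cv2.imwrite('pics/rackzoom.png',cv2.resize(c,None,fx=4.6,fy=4.6,interpolation=cv2.INTER_CUBIC))
print('table z',np.nanmedian(W[280:295,380:480,2]))
E
```

```text
((210.33969116210938, 228.51681518554688), (8.338332176208496, 53.12937545776367), 1.1457626819610596) [206 202  10  54 448]
[0.59003912 0.34014168 0.012     ] [0.46272374 0.33718431 0.012     ] [0.52638143 0.338663   0.012     ] 0.12734971771689163 1.3306656130139203
cloud [0.52218016 0.33734814 0.01580141] [ 0.46245863  0.32690195 -0.00364825] [0.59335895 0.35240415 0.02230556]
((283.2739562988281, 230.1027374267578), (8.309922218322754, 69.05429077148438), 20.556045532226562) [268 198  31  66 573]
[0.60000929 0.13944836 0.012     ] [0.44492069 0.19457455 0.012     ] [0.52246499 0.16701146 0.012     ] 0.16459455643416274 -19.567736894233178
cloud [0.5208974  0.1675017  0.01564331] [ 0.44483789  0.13319024 -0.00578212] [0.60336416 0.2040589  0.02191648]
table z -0.0003144622657283991
```

View pics/rackzoom.png

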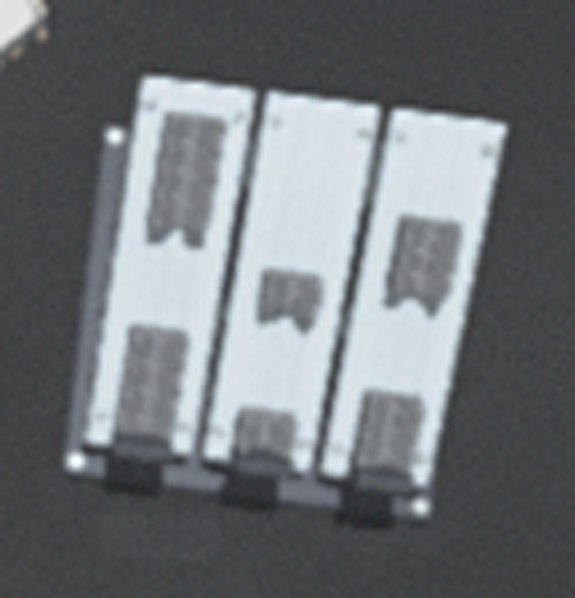

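```bash
python3 - <<'E'
from h import *
p,d,K,E=load('top0.npz');W=cloud(d,K,E)
g=cv2.cvtColor(p,cv2.COLOR_BGR2GRAY)
m=np.zeros_like(g);m[150:250,355:460]=(g[150:250,355:460]>165)*255
n,l,st,c=cv2.connectedComponentsWithStats(m)
for k in range(1,n):
    if st[k,4]<200: continue
    mm=(l==k);q=W[cv2.erode(mm.astype(np.uint8),np.ones((3,3)))>0];q=q[~np.isnan(q[:,0])]
    c0=np.median(q,0)
    for _ in range(4):
        u,s,v=np.linalg.svd(q-q.mean(0),full_matrices=False);nn=v[2]*np.sign(v[2,2]);res=(q-q.mean(0))@nn
        q=q[abs(res)<max(.002,2*res.std())]
    print(k,st[k],'n',nn,'tilt',np.degrees(np.arccos(nn[2])),'yaw',np.degrees(np.arctan2(-nn[1],-nn[0])),q.mean(0),res.std())
    ct=max(cv2.findContours(mm.astype(np.uint8),0,1)[0],key=cv2.contourArea)
    rc=cv2.minAreaRect(ct);print(rc)
    # left/right edges -> lines on plane
    C=q.mean(0)
    P=[]
    for u_,v_ in ct[:,0]:
        dd=E[:3,:3]@np.array([(u_-K[0,2])/K[0,0],(v_-K[1,2])/K[1,1],1]);o=E[:3,3]
        P.append(o+dd*((C-o)@nn)/(dd@nn))
    P=np.array(P)
    sx=np.array([np.cos(np.radians(30)),0,.5]);
    h=np.cross([0,0,1.],nn);h/=np.linalg.norm(h);up=np.cross(h,nn)*1;up*=np.sign(up[2])
    ab=np.stack([(P-C)@up,(P-C)@h],1).astype(np.float32)*1000
    r2=cv2.minAreaRect(ab);print('rect on plane mm',r2, 'centre', C+up*r2[0][0]/1000+h*r2[0][1]/1000)
z=W[195]
for k in (345,380,400): pass
# bottle
q=W[168:192,320:338].reshape(-1,3);q=q[q[:,2]>.03];print('bottle',np.median(q,0))
E
```

```text
1 [ 364  157   36   82 1220] n [-0.49654059  0.05998728  0.8659382 ] tilt 30.009990937442325 yaw -6.88854372920279 [ 0.58929215 -0.0574205   0.07910505] 0.0014358903871151487
((381.2432556152344, 197.04055786132812), (24.49544906616211, 80.55551147460938), 9.462322235107422)
rect on plane mm ((-8.880851745605469, 0.42889404296875), (185.30592346191406, 54.320289611816406), 0.9312291145324707) centre [ 0.58160595 -0.05692394  0.07466328]
2 [ 390  160   37   82 1609] n [-0.49597865  0.06307711  0.86604068] tilt 29.99824960844258 yaw -7.247800915717352 [ 0.5860303  -0.11802668  0.0820322 ] 0.00142272136363464
((407.9934997558594, 200.91192626953125), (24.37328338623047, 80.87303924560547), 9.865806579589844)
rect on plane mm ((-14.905914306640625, 0.4346885681152344), (185.59066772460938, 54.03132247924805), 0.30208510160446167) centre [ 0.57316947 -0.11682927  0.07457964]
3 [ 415  164   40   81 1379] n [-0.49791542  0.0667265   0.86465474] tilt 30.156696074177223 yaw -7.632830087227809 [ 0.58044167 -0.17671268  0.08339486] 0.001292582990272098
((434.0080261230469, 204.21221923828125), (24.20623016357422, 81.37413787841797), 11.888657569885254)
rect on plane mm ((-17.514450073242188, 1.3913745880126953), (184.88790893554688, 53.59123229980469), 0.05778896436095238) centre [ 0.56524709 -0.17608024  0.07459619]
bottle [0.63368393 0.06192007 0.05068192]
```

```bash
python3 - <<'E'
from h import *
p,d,K,E=load('top0.npz');W=cloud(d,K,E)[150:255,355:460].reshape(-1,3)
g=cv2.cvtColor(p,cv2.COLOR_BGR2GRAY)[150:255,355:460].reshape(-1)
y=np.radians(-7.7);c,s=np.cos(y),np.sin(y);t=np.radians(30)
ux=np.array([c*np.cos(t),s*np.cos(t),np.sin(t)]);uy=np.array([-s,c,0]);uz=np.cross(ux,uy)
for nm,C in [('long',[.5816,-.0569,.0746]),('short',[.5734,-.1166,.0746]),('mid',[.5652,-.1761,.0746])]:
    q=W-np.array(C);a=np.stack([q@ux,q@uy,q@uz],1)
    k=(abs(a[:,1])<.012)&(a[:,0]>-.12)&(a[:,0]<.1)
    print(nm)
    for b in np.arange(-.114,.1,.004):
        kk=k&(a[:,0]>=b)&(a[:,0]<b+.004)
        print(int(b*1000),np.round(np.median(a[kk,2])*1000,1),int(np.median(g[kk])),end=' | ')
    print()
E
```

```text
long
-114 -11.9 53 | -110 -16.2 56 | -106 -16.3 67 | -102 -18.5 74 |
  return _methods._mean(a, axis=axis, dtype=dtype,
  ret = ret.dtype.type(ret / rcount)
Traceback (most recent call last):
ValueError: cannot convert float NaN to integer
```

```bash
python3 - 2>/dev/null <<'E'
from h import *
p,d,K,E=load('top0.npz');W=cloud(d,K,E)[150:255,355:460].reshape(-1,3)
g=cv2.cvtColor(p,cv2.COLOR_BGR2GRAY)[150:255,355:460].reshape(-1)
y=np.radians(-7.7);c,s=np.cos(y),np.sin(y);t=np.radians(30)
ux=np.array([c*np.cos(t),s*np.cos(t),np.sin(t)]);uy=np.array([-s,c,0]);uz=np.cross(ux,uy)
for nm,C in [('long',[.5816,-.0569,.0746]),('short',[.5734,-.1166,.0746]),('mid',[.5652,-.1761,.0746])]:
    q=W-np.array(C);a=np.stack([q@ux,q@uy,q@uz],1)
    k=(abs(a[:,1])<.012)&(a[:,0]>-.12)&(a[:,0]<.1)
    print(nm)
    for b in np.arange(-.114,.1,.003):
        kk=k&(a[:,0]>=b)&(a[:,0]<b+.003)
        print(int(b*1000),np.round(np.median(a[kk,2])*1000,1),np.median(g[kk]),end=' | ')
    print()
E
```

```text
long
-114 -11.5 53.0 | -111 -14.1 54.0 | -108 -16.9 63.0 | -105 -15.3 66.0 | -102 -18.5 74.0 | -98 nan nan | -95 nan nan | -92 nan nan | -89 28.0 79.5 | -86 29.6 90.5 | -83 24.0 92.0 | -80 13.8 123.0 | -77 13.6 129.5 | -74 13.0 129.0 | -71 13.2 127.0 | -68 13.3 123.0 | -65 13.2 123.0 | -62 14.3 131.0 | -59 11.6 131.0 | -56 12.5 123.5 | -53 12.2 123.0 | -50 13.3 125.0 | -47 15.4 130.0 | -44 11.6 130.0 | -41 13.4 126.0 | -38 13.0 124.0 | -35 15.0 126.0 | -32 14.2 134.5 | -29 8.6 154.5 | -26 0.1 220.0 | -23 0.1 220.0 | -20 0.4 219.0 | -17 -0.4 220.0 | -14 -0.7 219.5 | -11 -1.3 219.0 | -8 0.1 219.0 | -5 0.8 219.0 | -2 0.3 219.0 | 0 0.2 219.5 | 3 -0.4 219.0 | 6 -0.4 220.0 | 9 0.2 214.0 | 12 0.1 190.0 | 15 0.2 133.0 | 18 0.0 117.0 | 21 -0.5 127.0 | 24 13.9 126.0 | 27 12.5 129.0 | 30 13.8 125.5 | 33 12.5 125.5 | 36 13.3 127.0 | 39 12.6 130.0 | 42 13.6 125.0 | 45 13.0 126.0 | 48 12.4 127.0 | 51 13.9 129.0 | 54 14.5 128.0 | 57 12.4 126.5 | 60 14.0 126.0 | 63 12.8 127.0 | 66 12.5 130.0 | 69 12.7 128.0 | 72 7.5 124.0 | 75 4.8 123.0 | 78 -0.2 166.0 | 81 -3.2 223.0 | 84 -2.4 222.0 | 87 -1.8 223.0
[... 1688 characters left out ...]
.0 | -29 -0.4 218.5 | -26 0.1 219.0 | -23 0.8 219.0 | -20 0.3 218.0 | -17 -1.0 219.0 | -14 0.9 218.0 | -11 0.4 219.5 | -8 0.5 218.0 | -5 1.1 212.0 | -2 0.5 165.0 | 0 1.0 123.0 | 3 0.5 119.0 | 6 11.2 126.0 | 9 14.8 126.0 | 12 9.6 125.0 | 15 14.0 128.5 | 18 12.8 127.0 | 21 12.0 126.0 | 24 11.1 124.0 | 27 14.5 127.0 | 30 13.5 126.0 | 33 13.0 129.0 | 36 13.2 126.0 | 39 14.5 126.5 | 42 5.4 164.0 | 45 -1.3 220.0 | 48 -0.5 221.0 | 51 -0.4 220.0 | 54 -0.2 220.5 | 57 0.1 220.0 | 60 -0.2 220.5 | 63 -0.9 221.0 | 66 0.1 221.0 | 69 0.4 221.5 | 72 -1.8 220.5 | 75 -4.0 219.5 | 78 -1.3 220.0 | 81 -131.4 69.5 | 84 -2.0 220.0 | 87 -3.6 218.0 | 90 -4.4 143.5 | 93 -140.1 67.0 | 96 -143.5 65.0 | 99 -145.7 65.0 |
```

```bash
cat >> h.py <<'E'
from scipy.spatial.transform import Rotation as Rn, Slerp
def Rdown(yaw,flip=False):  # tool y at yaw(deg), z down
    a=np.radians(yaw);y=np.array([np.cos(a),np.sin(a),0]);z=np.array([0,0,-1.]);x=np.cross(y,z)
    return Rn.from_matrix(np.stack([x,y,z],1))
YAW=-7.7
def axes(yaw=YAW,t=30):
    y=np.radians(yaw);c,s=np.cos(y),np.sin(y);t=np.radians(t)
    ux=np.array([c*np.cos(t),s*np.cos(t),np.sin(t)]);uy=np.array([-s,c,0]);return ux,uy,np.cross(ux,uy)
def Rrack(yaw=YAW,t=30):
    ux,uy,uz=axes(yaw,t);return Rn.from_matrix(np.stack([np.cross(ux,-uz),ux,-uz],1))
ux,uy,uz=axes()
CL=np.array([.5816,-.0569,.0746]);CM=np.array([.5652,-.1761,.0746])
SL=CL-.0015*ux+.02*uz; SM=CM-.019*ux+.02*uz
def rel(r,pos,R):
    s=r.read_state();R0=Rn.from_quat(s['eef_rot']);p0=s['ee_pos']
    dr=np.degrees((R0.inv()*R).as_rotvec());dp=R0.inv().apply(np.array(pos)-p0)
    print('t',round(s['time'],3),'pos',p0.round(4),'F',np.round(s['ft_force'],1),'w',round(s['width'],4))
    print('  turn',dr.round(2),'shift',dp.round(4),'| |',np.linalg.norm(dr).round(1),np.linalg.norm(dp).round(4))
E
python3 - <<'E'
from h import *; from bench import r
rel(r,[.5225,.167,.12],Rdown(-19.6))
E
```

```text
t 0.15 pos [0.2223 0.5838 0.222 ] F [-0.1  0.3 -0.7] w 0.0872
  turn [ 0.    0.06 -1.25] shift [-0.2826  0.4288  0.1023] | | 1.2 0.5237
```

carry_out(increments="0 0 -1.25 -0.283 0.429 0.102 0.087;0 0 -1.25 -0.283 0.429 0.102 0.087;0 0 -1.25 -0.283 0.429 0.102 0.087;0 0 -1.25 -0.283 0.429 0.102 0.087;0 0 -1.25 -0.283 0.429 0.102 0.087")

```text
time: 0.78
ee_pos: [0.4021, 0.3334, 0.1612]
eef_rot: [0.817, 0.576, -0.0, 0.0]
ft_force: [-0.4, 0.9, -0.5]
width: 0.087
```

```bash
python3 - <<'E'
from h import *; from bench import r
rel(r,[.5225,.167,.12],Rdown(-19.6))
E
```

```text
t 0.775 pos [0.4021 0.3334 0.1612] F [-0.4  0.9 -0.5] w 0.087
  turn [0.   0.05 0.01] shift [-0.1164  0.1692  0.0413] | | 0.1 0.2095
```

carry_out(increments="0 0 0 -0.116 0.169 0.041 0.087;0 0 0 -0.116 0.169 0.041 0.087;0 0 0 -0.116 0.169 0.041 0.087;0 0 0 -0.116 0.169 0.041 0.087;0 0 0 -0.116 0.169 0.041 0.087")

```text
time: 1.4
ee_pos: [0.5229, 0.1652, 0.1197]
eef_rot: [0.818, 0.575, -0.001, 0.001]
ft_force: [-1.2, 1.1, -0.4]
width: 0.0871
```

```bash
python3 - <<'E'
from h import *; from bench import r
rel(r,[.5225,.167,.12],Rdown(-19.6))
m=r.camera_model('wrist');p,d=r.camera('wrist')
cv2.imwrite('pics/w1.png',p);np.savez('w1.npz',p=p,d=d,K=m['K'],E=m['extrinsics'])
E
```

```text
t 1.4 pos [0.5229 0.1652 0.1197] F [-1.2  1.1 -0.4] w 0.0871
  turn [-0.02  0.13 -0.21] shift [ 0.0015 -0.001  -0.0003] | | 0.2 0.0019
```

View pics/w1.png

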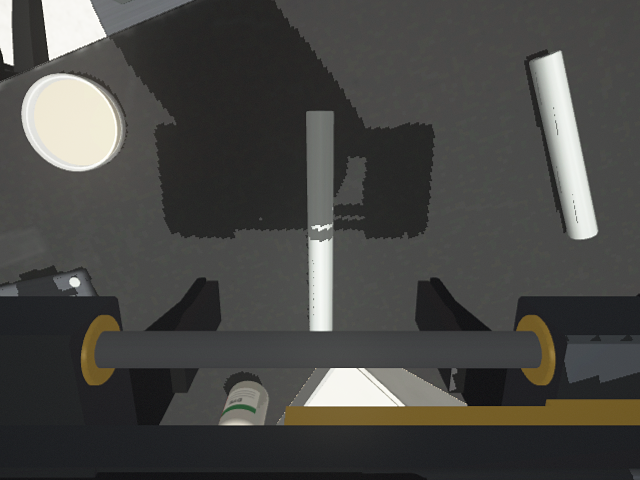

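The rod shows as an upright bar at u≈320 with its near end at v≈111, so it lines up with the jaws. I'll refine the centre from that near end.

```bash
python3 - <<'E'
from h import *; from bench import r
p,d,K,E=load('w1.npz')
L=[ray(306.5,v,K,E,.009) for v in (130,300)];Rr=[ray(u,v,K,E,.009) for u,v in ((333.5,130),(332.5,300))]
L=[ray(306.5,130,K,E,.009),ray(309.5,300,K,E,.009)]
mid=[(a+b)/2 for a,b in zip(L,Rr)];dv=mid[1]-mid[0];yaw=np.degrees(np.arctan2(dv[1],dv[0]));print('yaw',yaw,mid)
e=ray(320,111,K,E,.012);u=dv/np.linalg.norm(dv);print('near end',e,'centre',e+u*.08)
W=cloud(d,K,E);print(W[120,320],W[115,320],W[300,320])
rel(r,[*(e+u*.08)[:2],.0025],Rdown(yaw))
E
```

```text
yaw -19.356605624354856 [array([0.45864481, 0.1885737 , 0.009     ]), array([0.57404184, 0.14803421, 0.009     ])]
near end [0.4474536  0.19257381 0.012     ] centre [0.52293151 0.16605808 0.012     ]
[0.45259238 0.19071783 0.01731966] [0.44974831 0.19173919 0.0163683 ] [0.57018894 0.14860278 0.01685295]
t 1.45 pos [0.5223 0.1671 0.12  ] F [ 0.2  1.3 -0.2] w 0.0871
  turn [-0.03  0.08 -0.31] shift [-0.0006  0.0011  0.1175] | | 0.3 0.1175
```

carry_out(increments="0 0 -0.3 0 0.001 0.06 0.087;0 0 -0.3 0 0.001 0.1 0.06;0 0 -0.3 0 0.001 0.117 0.04;0 0 -0.3 0 0.001 0.117 0.03;0 0 -0.3 0 0.001 0.117 0.01", squeeze=35)

```text
time: 2.08
ee_pos: [0.5237, 0.1675, 0.0043]
eef_rot: [0.816, 0.578, 0.0, 0.0]
ft_force: [-0.6, -0.5, 0.5]
width: 0.055
```

carry_out(increments="0 0 0 0 0 0 0;0 0 0 0 0 0 0;0 0 0 0 0 -0.02 0;0 0 0 0 0 -0.06 0;0 0 0 0 0 -0.1 0")

```text
time: 2.7
ee_pos: [0.5235, 0.1673, 0.1056]
eef_rot: [0.816, 0.578, 0.0, 0.0]
ft_force: [1.3, 0.6, 0.0]
width: 0.0057
```

```bash
python3 - <<'E'
from h import *; from bench import r
print(SL,SM)
# TCP pre-place: rod axis 7mm behind TCP; seat+60mm out of groove + 6mm upslope
rel(r,SL+.007*-uz+.06*uz+.006*ux,Rrack())
m=r.camera_model('wrist');p,d=r.camera('wrist')
cv2.imwrite('pics/w2.png',p);np.savez('w2.npz',p=p,d=d,K=m['K'],E=m['extrinsics'])
E
```

```text
[ 0.57040284 -0.05538608  0.09117051] [ 0.53898405 -0.17255546  0.08242051]
t 2.7 pos [0.5235 0.1673 0.1056] F [1.3 0.6 0. ] w 0.0057
  turn [-29.87   3.06 -11.37] shift [-0.199   0.0971 -0.0344] | | 32.1 0.2241
```

View pics/w2.png

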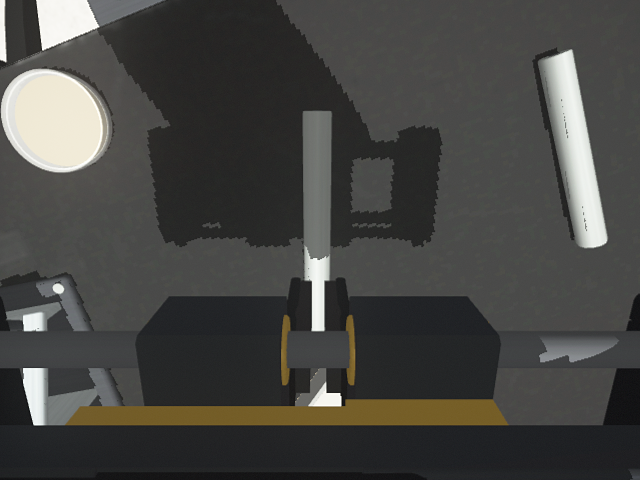

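The fingers hadn't finished closing when the arm lifted, so the rod is still on the table with its near end at about (317,111). I'll re-measure it and try the grasp again.

```bash
python3 - <<'E'
from h import *; from bench import r
p,d,K,E=load('w2.npz')
g=cv2.cvtColor(p,cv2.COLOR_BGR2GRAY).astype(int)
for v in (108,110,112,114,130,250): print(v,g[v,296:340:2])
W=cloud(d,K,E);print(W[150,317])
for zz in (.012,):
  a=ray(317,130,K,E,.009);b=ray(315,262,K,E,.009);u=(b-a)/np.linalg.norm(b-a)
  e=ray(317,111,K,E,zz);print(e,e+u*.08,np.degrees(np.arctan2(u[1],u[0])))
  c=e+u*.08
rel(r,[*c[:2],.0025],Rdown(np.degrees(np.arctan2(u[1],u[0]))))
E
```

```text
108 [39 39 40 40 40 39 39 40 40 40 41 41 39 39 41 38 41 40 41 40 43 42]
110 [39 38 38 38 45 50 49 49 53 60 61 60 59 50 48 49 50 39 38 41 40 41]
112 [ 40  39  39  49 110 112 114 115 115 114 118 119 116 115 114 113 110 111
  46  41  39  39]
114 [ 39  41  39  64 108 109 111 112 113 115 117 117 114 113 111 111 107 108
  52  40  40  42]
130 [ 40  41  40  63 107 109 111 114 112 115 117 117 114 112 112 111 109 109
  47  43  41  41]
250 [ 76  76  76  47 128 192 132 117 116 117 118 118 115 115 114 110 115  88
  76  79  79  80]
[0.46886263 0.18491468 0.01764736]
[0.44741028 0.19243727 0.012     ] [0.52246379 0.16474306 0.012     ] -20.25370131573321
t 2.75 pos [0.5262 0.1682 0.1111] F [2.8 0.3 5.1] w 0.0034
  turn [ 0.32 -0.29  0.9 ] shift [-0.0051 -0.003   0.1086] | | 1.0 0.1087
```

carry_out(increments="0 0 0 -0.004 -0.002 0 0.04;0 0 0 -0.004 -0.002 0 0.04;0 0 0 -0.004 -0.002 0 0.04;0 0 0 -0.004 -0.002 0.03 0.04;0 0 0 -0.004 -0.002 0.03 0.04")

```text
time: 3.38
ee_pos: [0.5213, 0.1644, 0.0786]
eef_rot: [0.816, 0.578, 0.001, 0.0]
ft_force: [-0.0, 0.1, -0.1]
width: 0.0388
```

```bash
python3 - <<'E'
from h import *; from bench import r
rel(r,[.5228,.1656,.0025],Rdown(-19.6))
E
```

```text
t 3.375 pos [0.5213 0.1644 0.0786] F [-0.   0.1 -0.1] w 0.0388
  turn [ 0.11 -0.07  0.25] shift [0.0015 0.0009 0.0761] | | 0.3 0.0761
```

carry_out(increments="0 0 0.2 0.0015 0.001 0.05 0.04;0 0 0.2 0.0015 0.001 0.076 0.04;0 0 0.2 0.0015 0.001 0.076 0.03;0 0 0.2 0.0015 0.001 0.076 0.01;0 0 0.2 0.0015 0.001 0.076 0.0")

```text
time: 4.0
ee_pos: [0.5233, 0.1659, 0.0032]
eef_rot: [0.817, 0.577, 0.001, 0.0]
ft_force: [0.8, 1.2, 0.3]
width: 0.0181
```

carry_out(increments="0 0 0 0 0 0 0;0 0 0 0 0 0 0;0 0 0 0 0 0 0;0 0 0 0 0 0 0;0 0 0 0 0 0 0")

```text
time: 4.62
ee_pos: [0.5231, 0.1659, 0.0031]
eef_rot: [0.817, 0.577, 0.001, 0.0]
ft_force: [-1.6, 0.9, 0.8]
width: 0.017
```

```bash
python3 - <<'E'
from h import *; from bench import r
rel(r,[.5228,.1656,.0025],Rdown(-19.6))
E
```

```text
t 4.625 pos [0.5231 0.1659 0.0031] F [-1.6  0.9  0.8] w 0.017
  turn [ 0.11 -0.1   0.06] shift [-0.0004 -0.0002  0.0006] | | 0.2 0.0008
```

carry_out(increments="0 0 0 0 0 -0.03 0;0 0 0 0 0 -0.08 0;0 0 0 0 0 -0.13 0;0 0 0 0 0 -0.16 0;0 0 0 0 0 -0.16 0")

```text
time: 5.25
ee_pos: [0.524, 0.1661, 0.1651]
eef_rot: [0.817, 0.577, 0.003, 0.001]
ft_force: [-0.6, -0.5, -3.4]
width: 0.0167
```

```bash
python3 - <<'E'
from h import *; from bench import r
rel(r,SL-.006*uz+.06*uz+.005*ux,Rrack())
m=r.camera_model('wrist');p,d=r.camera('wrist')
cv2.imwrite('pics/w3.png',p);np.savez('w3.npz',p=p,d=d,K=m['K'],E=m['extrinsics'])
E
```

```text
t 5.25 pos [0.524  0.1661 0.1651] F [-0.6 -0.5 -3.4] w 0.0167
  turn [-29.58   2.86 -11.64] shift [-0.198   0.0956  0.0242] | | 31.9 0.2212
```

View pics/w3.png

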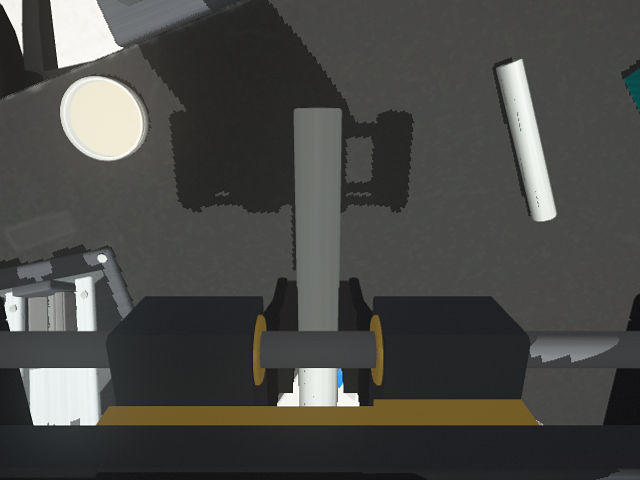

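The rod is held, aligned with the tool at u≈318, and its near end is at v≈108. Next I'll work out its offset in the grip.

```bash
python3 - <<'E'
from h import *; from bench import r
p,d,K,E=load('w3.npz')
s=r.read_state();R0=Rn.from_quat([0.817,0.577,0.003,0.001]);p0=np.array([.524,.1661,.1651])
for u,v in ((318,108),(318,200)):
    W=ray(u,v,K,E,.1651+.006);print(R0.inv().apply(W-p0))
Wc=cloud(d,K,E);q=Wc[130:260,316:320].reshape(-1,3);q=R0.inv().apply(q-p0);print(np.nanmedian(q,0),np.nanmedian(q[:200],0),np.nanmedian(q[-200:],0))
E
```

```text
[-0.00087143 -0.0806205  -0.00641406]
[-0.00087184 -0.04612584 -0.00623835]
[-0.0008848  -0.04986372 -0.01411891] [-0.00088312 -0.06460481 -0.01419301] [-0.00107061 -0.03451522 -0.01411543]
```

carry_out(increments="-9 0.9 -3.5 -0.05 0.024 0.0 0;-18 1.8 -7 -0.1 0.048 0.005 0;-27 2.6 -10.5 -0.15 0.072 0.014 0;-29.6 2.9 -11.6 -0.198 0.0956 0.024 0;-29.6 2.9 -11.6 -0.198 0.0956 0.024 0")

```text
time: 5.92
ee_pos: [0.5435, -0.057, 0.1352]
eef_rot: [0.73, 0.634, 0.167, 0.193]
ft_force: [-1.0, 1.8, -4.0]
width: 0.0169
```

```bash
python3 - <<'E'
from h import *; from bench import r
rel(r,SL-.006*uz+.06*uz+.005*ux,Rrack())
E
```

```text
t 5.925 pos [ 0.5435 -0.057   0.1352] F [-1.   1.8 -4. ] w 0.0169
  turn [-0.42  0.29 -0.25] shift [ 0.0052  0.0058 -0.0027] | | 0.6 0.0082
```

carry_out(increments="-0.4 0.3 -0.2 0.005 0.006 -0.003 0;-0.4 0.3 -0.2 0.005 0.006 -0.003 0;-0.4 0.3 -0.2 0.005 0.006 -0.003 0;-0.4 0.3 -0.2 0.005 0.006 -0.003 0;-0.4 0.3 -0.2 0.005 0.006 -0.003 0")

```text
time: 6.55
ee_pos: [0.548, -0.0523, 0.1408]
eef_rot: [0.727, 0.636, 0.17, 0.195]
ft_force: [0.3, -0.4, -4.0]
width: 0.017
```

```bash
python3 - <<'E'
from h import *; from bench import r
rel(r,SL-.006*uz+.06*uz+.005*ux,Rrack())
s=r.read_state()
for n in ('wrist','top','side'):
    m=r.camera_model(n);p,d=r.camera(n)
    np.savez(n+'4.npz',p=p,d=d,K=m['K'],E=m['extrinsics'],pos=s['ee_pos'],q=s['eef_rot'])
    if n=='top':p=cv2.resize(p[130:290,320:520],None,fx=3,fy=3,interpolation=2)
    if n=='side':p=cv2.resize(p[100:280,200:400],None,fx=3,fy=3,interpolation=2)
    cv2.imwrite(f'pics/{n}4.png',p)
E
```

```text
t 6.55 pos [ 0.548  -0.0523  0.1408] F [ 0.3 -0.4 -4. ] w 0.017
  turn [-0.02 -0.02 -0.02] shift [-0.0001 -0.0002  0.0003] | | 0.0 0.0003
```

View pics/wrist4.png

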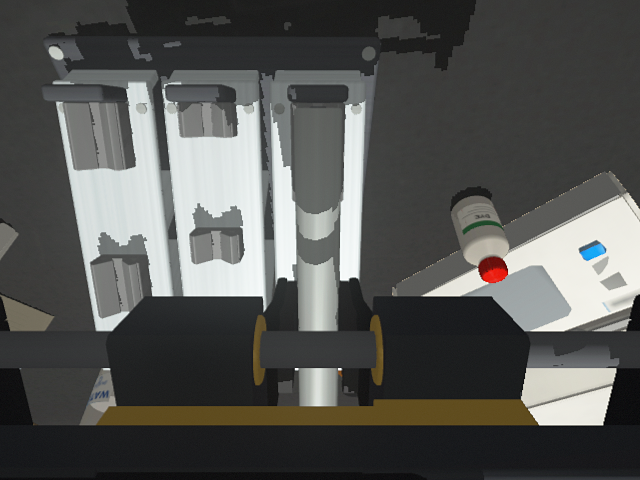

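View pics/top4.png

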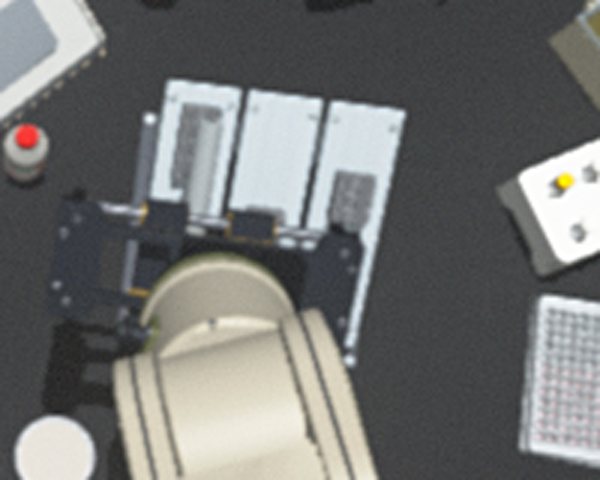

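View pics/side4.png

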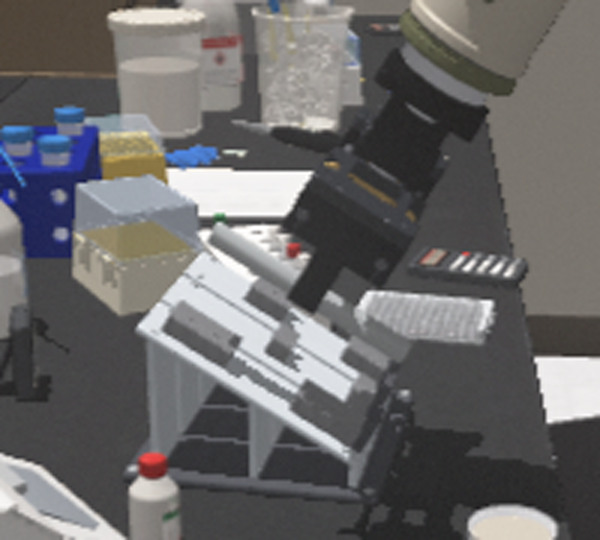

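The wrist view shows the rod directly over the long groove: its centre is at u≈318 and the stop spans about (288–347, 85–107). Before lowering I'll check this in the tool frame.

```bash
python3 - <<'E'
from h import *
z=np.load('wrist4.npz');p,d,K,E=load('wrist4.npz');R0=Rn.from_quat(z['q']);p0=z['pos']
W=cloud(d,K,E);T=R0.inv().apply((W-p0).reshape(-1,3)).reshape(480,640,3)
g=cv2.cvtColor(p,cv2.COLOR_BGR2GRAY)
# plane of short-row plate
q=T[120:190,178:250].reshape(-1,3);q=q[g[120:190,178:250].reshape(-1)>180];q=q[~np.isnan(q[:,0])]
A=np.c_[q[:,:2],np.ones(len(q))];co=np.linalg.lstsq(A,q[:,2],rcond=None)[0];print('plane z=',co,np.std(A@co-q[:,2]))
Rc=R0.inv().as_matrix()@E[:3,:3];oc=R0.inv().apply(E[:3,3]-p0)
def onp(u,v,off=0):
    dd=Rc@np.array([(u-K[0,2])/K[0,0],(v-K[1,2])/K[1,1],1]);n=np.array([-co[0],-co[1],1]);c=co[2]-off
    t=(c-oc@n)/(dd@n);return oc+dd*t
# plate edges per row: scan lines
for v in (115,150,200,230,270):
    row=g[v].astype(int);k=np.where(abs(row[2:]-row[:-2])>50)[0]+1
    print(v,k.tolist(),[round(onp(x,v)[0]*1000,1) for x in k],'y',round(onp(300,v)[1]*1000,1))
# stop of long row: points
q=T[86:106,292:344].reshape(-1,3);print('stop',np.nanmedian(q,0),np.nanmin(q,0),np.nanmax(q,0))
for v in range(80,125,3): print(v,T[v,318].round(4),g[v,318],end=' ')
print()
for v in range(80,125,3): print(v,T[v,210].round(4),g[v,210],end=' ')
E
```

```text
plane z= [0.00260807 0.00290718 0.07501802] 0.0007645799951789275
115 [57, 58, 64, 92, 93, 118, 128, 129, 130, 152, 153, 154, 155, 163, 164, 165, 177, 178, 202, 224, 225, 236, 237, 258, 259, 260, 265, 270, 272, 345, 346, 364, 365] [np.float64(-147.7), np.float64(-147.1), np.float64(-143.8), np.float64(-128.1), np.float64(-127.5), np.float64(-113.4), np.float64(-107.8), np.float64(-107.3), np.float64(-106.7), np.float64(-94.3), np.float64(-93.8), np.float64(-93.2), np.float64(-92.7), np.float64(-88.2), np.float64(-87.6), np.float64(-87.0), np.float64(-80.3), np.float64(-79.7), np.float64(-66.2), np.float64(-53.9), np.float64(-53.3), np.float64(-47.1), np.float64(-46.6), np.float64(-34.8), np.float64(-34.2), np.float64(-33.6), np.float64(-30.8), np.float64(-28.0), np.float64(-26.9), np.float64(14.2), np.float64(14.8), np.float64(24.9), np.float64(25.5)] y -78.5
150 [63, 64, 65, 70, 133, 134, 156, 157, 158, 159, 167, 168, 259, 260, 261, 266, 271, 272, 280, 281, 291, 343, 344, 363, 364] [np.float64(-147.9), np.float64(-147.3), np.float64(-146.7), np.float64(-143.9), np.float64(-107.6), n
[... 3376 characters left out ...]
2] 83 107 [-0.001  -0.0815 -0.0082] 66 110 [-0.001  -0.0804 -0.0137] 97 113 [-0.001  -0.0794 -0.0133] 96 116 [-0.001  -0.0784 -0.0139] 98 119 [-0.001  -0.0774 -0.0143] 97 122 [-0.001  -0.0763 -0.0139] 98 
80 [-0.0609 -0.097   0.0767] 105 83 [-0.0605 -0.0954  0.0749] 119 86 [-0.0536 -0.0921  0.0469] 63 89 [-0.0533 -0.0906  0.0454] 86 92 [-0.0534 -0.0892  0.0455] 86 95 [-0.0535 -0.0879  0.0455] 92 98 [-0.0537 -0.0865  0.0459] 94 101 [-0.0547 -0.0852  0.0494] 78 104 [-0.0594 -0.0842  0.067 ] 141 107 [-0.0597 -0.0826  0.0678] 99 110 [-0.0597 -0.0811  0.0673] 149 113 [-0.0598 -0.0795  0.0672] 149 116 [-0.0601 -0.078   0.068 ] 150 119 [-0.0598 -0.0764  0.0664] 150 122 [-0.0603 -0.0748  0.0678] 149
```

carry_out(increments="0 0 0 -0.0005 0 0.02 0;0 0 0 -0.0005 0 0.045 0;0 0 0 -0.0005 0 0.052 0;0 0 0 -0.0005 0 0.056 0;0 0 0 -0.0005 0 0.058 0")

```text
time: 7.32
ee_pos: [0.5767, -0.0568, 0.0909]
eef_rot: [0.728, 0.635, 0.171, 0.195]
ft_force: [-0.4, 0.3, -4.0]
width: 0.017
```

carry_out(increments="0 0 0 0 0 0.001 0;0 0 0 0 0 0.002 0;0 0 0 0 0 0.003 0;0 0 0 0 0 0.003 0;0 0 0 0 0 0.003 0")

```text
time: 7.95
ee_pos: [0.5783, -0.0567, 0.0889]
eef_rot: [0.728, 0.635, 0.171, 0.195]
ft_force: [-7.8, 1.8, 7.3]
width: 0.0171
```

```bash
python3 - <<'E'
from h import *; from bench import r
rel(r,SL-.006*uz,Rrack())
s=r.read_state();R0=Rn.from_quat(s['eef_rot']);print(R0.inv().apply(s['ft_force']),R0.inv().apply(s['torque']))
E
```

```text
t 7.95 pos [ 0.5783 -0.0567  0.0889] F [-7.8  1.8  7.3] w 0.0171
  turn [ 0.03 -0.07 -0.07] shift [ 0.0002 -0.0058  0.    ] | | 0.1 0.0058
[  0.73746371  -3.25062239 -10.33773717] [1.63041058 0.06522945 0.02314436]
```

carry_out(increments="0 0 0 0 -0.001 0 0;0 0 0 0 -0.002 0 0;0 0 0 0 -0.003 0 0;0 0 0 0 -0.004 0 0;0 0 0 0 -0.005 0 0", squeeze=15)

```text
time: 8.57
ee_pos: [0.5745, -0.0562, 0.0869]
eef_rot: [0.727, 0.635, 0.171, 0.195]
ft_force: [4.0, -1.7, 0.2]
width: 0.0175
```

```bash
python3 - <<'E'
from h import *; from bench import r
rel(r,SL-.006*uz,Rrack())
s=r.read_state();R0=Rn.from_quat(s['eef_rot']);print(R0.inv().apply(s['ft_force']),R0.inv().apply(s['torque']))
E
```

```text
t 8.575 pos [ 0.5745 -0.0562  0.0869] F [ 4.  -1.7  0.2] w 0.0175
  turn [ 0.1  -0.08 -0.07] shift [ 0.0002 -0.0015  0.0002] | | 0.1 0.0015
[-1.10994524  3.72396499  1.93707768] [-0.23614646 -0.26168613  0.0357443 ]
```

carry_out(increments="0 0 0 0 -0.001 0 0;0 0 0 0 -0.002 0 0;0 0 0 0 -0.003 0 0;0 0 0 0 -0.004 0 0;0 0 0 0 -0.004 0 0")

```text
time: 9.2
ee_pos: [0.5742, -0.0556, 0.0875]
eef_rot: [0.727, 0.635, 0.174, 0.197]
ft_force: [10.7, -2.2, 2.2]
width: 0.0176
```

```bash
python3 - <<'E'
from h import *; from bench import r
rel(r,SL-.006*uz,Rrack())
s=r.read_state();R0=Rn.from_quat(s['eef_rot']);print(R0.inv().apply(s['ft_force']),R0.inv().apply(s['torque']))
m=r.camera_model('wrist');p,d=r.camera('wrist')
cv2.imwrite('pics/w5.png',p);np.savez('w5.npz',p=p,d=d,K=m['K'],E=m['extrinsics'])
E
```

```text
t 9.2 pos [ 0.5742 -0.0556  0.0875] F [10.7 -2.2  2.2] w 0.0176
  turn [ 0.48 -0.16 -0.08] shift [-0.0003 -0.0014  0.0009] | | 0.5 0.0017
[-0.7123599  10.51812564  3.62973087] [-1.73817521 -0.18464898 -0.00262794]
```

View pics/w5.png

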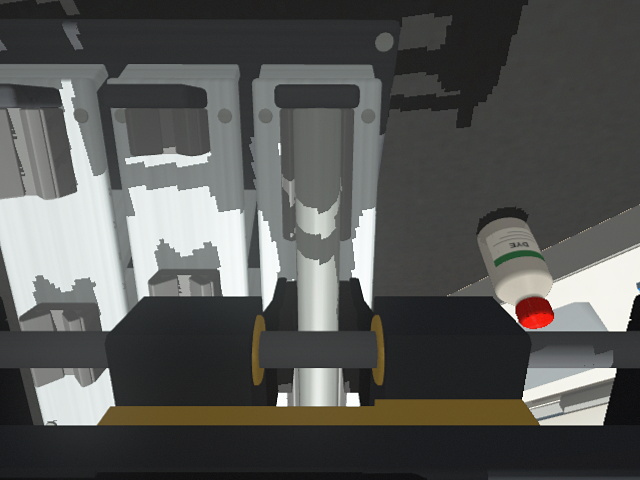

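The rod is in the groove with its end against the stop at v≈107. The reaction force rose to 10 N with no further motion, so I'll release and back off.

carry_out(increments="0 0 0 0 0 0.001 0.032;0 0 0 0 0 0.001 0.032;0 0 0 0 0 0 0.032;0 0 0 0 0 -0.02 0.032;0 0 0 0 0 -0.06 0.032")

```text
time: 9.88
ee_pos: [0.5427, -0.0519, 0.1383]
eef_rot: [0.727, 0.635, 0.172, 0.197]
ft_force: [0.4, -0.2, 0.3]
width: 0.0319
```

```bash
python3 - <<'E'
from h import *; from bench import r
rel(r,SL-.006*uz,Rrack())
E
```

```text
t 9.875 pos [ 0.5427 -0.0519  0.1383] F [ 0.4 -0.2  0.3] w 0.0319
  turn [ 0.31 -0.05 -0.03] shift [0.0002 0.0003 0.0608] | | 0.3 0.0608
```

carry_out(increments="0 0 0 0 0 -0.05 0.05;0 0 0 0 0 -0.07 0.05;0 0 0 0 0 -0.07 0.05;0 0 0 0 0 -0.07 0.05;0 0 0 0 0 -0.07 0.05")

```text
time: 10.5
ee_pos: [0.5074, -0.0474, 0.1974]
eef_rot: [0.727, 0.635, 0.171, 0.196]
ft_force: [-0.9, 0.3, -0.4]
width: 0.0495
```

```bash
python3 - <<'E'
from h import *; from bench import r
rel(r,[.5264,.338,.12],Rdown(1.3))
m=r.camera_model('wrist');p,d=r.camera('wrist')
cv2.imwrite('pics/w6.png',p);np.savez('w6.npz',p=p,d=d,K=m['K'],E=m['extrinsics'])
E
```

```text
t 10.5 pos [ 0.5074 -0.0474  0.1974] F [-0.9  0.3 -0.4] w 0.0495
  turn [30.13  2.38 -8.8 ] shift [ 0.3845 -0.0673  0.0504] | | 31.5 0.3935
```

View pics/w6.png

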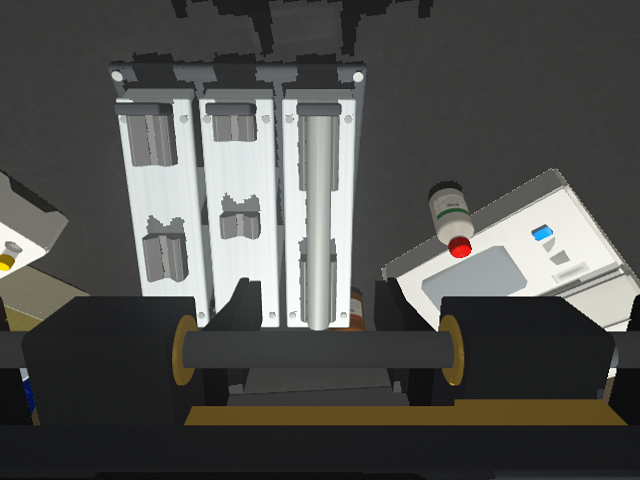

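The long rod is lying in its groove with its ends at about (318,115) and (318,328). Now I'll fetch the 125 mm rod.

carry_out(increments="8 0.6 -2.3 0.06 -0.0105 0 0.05;16 1.2 -4.6 0.12 -0.021 0.005 0.05;24 1.8 -7 0.18 -0.031 0.02 0.05;30.1 2.4 -8.8 0.24 -0.042 0.03 0.05;30.1 2.4 -8.8 0.3 -0.053 0.04 0.05")

```text
time: 11.18
ee_pos: [0.5234, 0.2545, 0.134]
eef_rot: [0.7, 0.715, -0.001, 0.0]
ft_force: [0.4, 0.7, 0.5]
width: 0.0497
```

```bash
python3 - <<'E'
from h import *; from bench import r
rel(r,[.5264,.338,.12],Rdown(1.3))
E
```

```text
t 11.175 pos [0.5234 0.2545 0.134 ] F [0.4 0.7 0.5] w 0.0497
  turn [-0.1   0.12 -0.07] shift [0.0834 0.0048 0.0138] | | 0.2 0.0847
```

carry_out(increments="0 0 0 0.05 0.004 0.008 0.05;0 0 0 0.083 0.005 0.014 0.05;0 0 0 0.083 0.005 0.014 0.05;0 0 0 0.083 0.005 0.014 0.05;0 0 0 0.083 0.005 0.014 0.05")

```text
time: 11.8
ee_pos: [0.5273, 0.3361, 0.1199]
eef_rot: [0.7, 0.714, -0.001, 0.0]
ft_force: [0.4, 0.8, -1.2]
width: 0.0497
```

```bash
python3 - <<'E'
from h import *; from bench import r
rel(r,[.5264,.338,.12],Rdown(1.3))
m=r.camera_model('wrist');p,d=r.camera('wrist')
cv2.imwrite('pics/w7.png',p);np.savez('w7.npz',p=p,d=d,K=m['K'],E=m['extrinsics'])
g=cv2.cvtColor(p,cv2.COLOR_BGR2GRAY).astype(int)
K,E=m['K'],m['extrinsics']
for v in (150,170,200,240,270):
    print(v,g[v,290:350:3])
W=cloud(d,K,E)
# rod pts by height
M=(W[...,2]>.004)&(W[...,2]<.03);M[285:]=0;M[:, :250]=0;M[:,400:]=0
for v in range(100,285,20):
    k=np.where(M[v])[0]
    if len(k):print(v,k.min(),k.max(),len(k))
E
```

```text
t 11.8 pos [0.5273 0.3361 0.1199] F [ 0.4  0.8 -1.2] w 0.0497
  turn [-0.09  0.14 -0.19] shift [ 0.002  -0.0008 -0.0001] | | 0.3 0.0021
150 [ 59  61  60  61  63  62 143 158 162 165 165 168 164 163 161  78  61  61
  61  63]
170 [ 61  62  60  63  61  61 143 158 162 166 166 169 165 165 162  79  63  61
  60  62]
200 [ 64  65  65  66  64  66  99 161 166 171 168 169 167 166 163  80  65  65
  67  66]
240 [115 120 116 116 118 117 114 246 254 255 255 255 255 254 249 123 118 117
 116 115]
270 [117 117 118 119 121 120 118 245 254 255 255 255 255 254 248 125 123 122
 118 118]
140 307 334 28
160 308 334 27
180 308 334 27
200 309 334 26
220 309 334 26
240 309 334 26
260 310 334 25
280 310 334 25
```

View pics/w7.png

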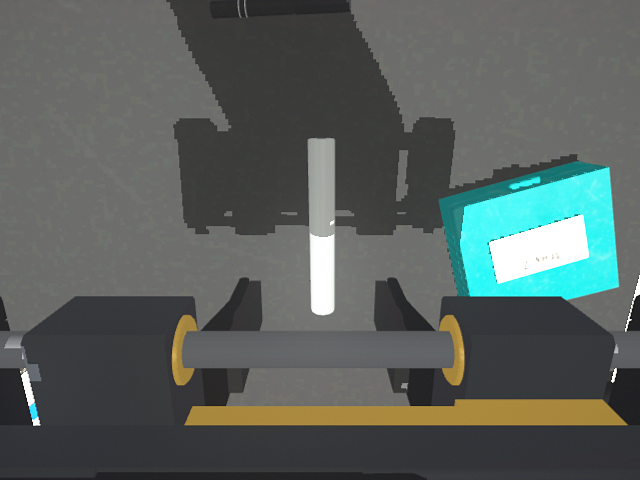

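The rod is centred at u≈322 with its ends at v≈138 and v≈314. The teal box is on the right, so I'll check clearance to it.

```bash
python3 - <<'E'
from h import *; from bench import r
p,d,K,E=load('w7.npz')
a=ray(321,150,K,E,.009);b=ray(322.3,280,K,E,.009);u=(b-a)/np.linalg.norm(b-a);yaw=np.degrees(np.arctan2(u[1],u[0]))
n=ray(321,138,K,E,.012);f=ray(323,314,K,E,.012);print(yaw,n,f,np.linalg.norm(f-n))
c=n+u*.0625;print(c,(n+f)/2)
W=cloud(d,K,E);print('box',W[240,470],W[270,540],W[200,600])
rel(r,[*c[:2],.0025],Rdown(yaw))
E
```

```text
1.8350256618284098 [0.46323987 0.33546441 0.012     ] [0.5905261  0.33973172 0.012     ] 0.12735774352916382
[0.52570782 0.33746577 0.012     ] [0.52688299 0.33759807 0.012     ]
box [0.524962   0.43378949 0.03119263] [0.54457704 0.48252137 0.03200088] [0.49661956 0.51152102 0.03246519]
t 11.85 pos [0.5272 0.3363 0.1201] F [-0.4 -0.1  1. ] w 0.05
  turn [-0.08  0.12 -0.71] shift [ 0.0015 -0.0013  0.1176] | | 0.7 0.1176
```

carry_out(increments="0 0 0.3 0.0012 -0.001 0.06 0.045;0 0 0.3 0.0012 -0.001 0.105 0.04;0 0 0.3 0.0012 -0.001 0.117 0.035;0 0 0.3 0.0012 -0.001 0.117 0.03;0 0 0.3 0.0012 -0.001 0.117 0.0", squeeze=35)

```text
time: 12.48
ee_pos: [0.5272, 0.3376, 0.0049]
eef_rot: [0.702, 0.712, 0.0, 0.001]
ft_force: [1.0, -0.3, 0.3]
width: 0.026
```

carry_out(increments="0 0 0 0 0 0 0;0 0 0 0 0 0 0;0 0 0 0 0 0 0;0 0 0 0 0 0 0;0 0 0 0 0 0 0")

```text
time: 13.1
ee_pos: [0.528, 0.3381, 0.0061]
eef_rot: [0.702, 0.712, 0.001, 0.001]
ft_force: [-0.8, 0.1, 6.9]
width: 0.0168
```

The TCP is a little high, so the rod sits only about 3 mm from the fingertips. I'll reopen and regrip deeper.

carry_out(increments="0 0 0 0 -0.002 0 0.03;0 0 0 0 -0.002 0.002 0.03;0 0 0 0 -0.002 0.004 0.03;0 0 0 0 -0.002 0.004 0.03;0 0 0 0 -0.002 0.004 0.03")

```text
time: 13.72
ee_pos: [0.526, 0.3379, 0.002]
eef_rot: [0.702, 0.712, 0.001, 0.001]
ft_force: [-0.2, 0.2, -0.2]
width: 0.0299
```

```bash
python3 - <<'E'
from h import *; from bench import r
rel(r,[.526,.3375,.0025],Rdown(1.0))
E
```

```text
t 13.725 pos [0.526  0.3379 0.002 ] F [-0.2  0.2 -0.2] w 0.0299
  turn [ 0.13 -0.02 -0.21] shift [-0.0004  0.     -0.0005] | | 0.2 0.0007
```

carry_out(increments="0 0 0 0 0 0 0;0 0 0 0 0 0 0;0 0 0 0 0 0 0;0 0 0 0 0 0 0;0 0 0 0 0 0 0")

```text
time: 14.35
ee_pos: [0.526, 0.338, 0.0021]
eef_rot: [0.702, 0.712, 0.001, 0.001]
ft_force: [0.7, -0.6, -0.2]
width: 0.0167
```

carry_out(increments="0 0 0 0 0 -0.03 0;0 0 0 0 0 -0.08 0;0 0 0 0 0 -0.13 0;0 0 0 0 0 -0.16 0;0 0 0 0 0 -0.16 0")

```text
time: 14.98
ee_pos: [0.5266, 0.3385, 0.1642]
eef_rot: [0.702, 0.712, 0.003, 0.001]
ft_force: [0.1, -0.2, -3.4]
width: 0.0172
```

```bash
python3 - <<'E'
from h import *; from bench import r
rel(r,SM-.007*uz+.06*uz+.005*ux,Rrack())
s=r.read_state();R0=Rn.from_quat(s['eef_rot']);p0=s['ee_pos']
m=r.camera_model('wrist');p,d=r.camera('wrist')
cv2.imwrite('pics/w8.png',p)
W=cloud(d,m['K'],m['extrinsics']);T=R0.inv().apply((W-p0).reshape(-1,3)).reshape(480,640,3)
for v in range(100,290,10):
    k=np.where((T[v,250:400,2]<.02))[0]+250
    if len(k):print(v,k.min(),k.max(),T[v,(k.min()+k.max())//2].round(4))
E
```

```text
t 14.975 pos [0.5266 0.3385 0.1642] F [ 0.1 -0.2 -3.4] w 0.0172
  turn [-29.65  -2.41   8.24] shift [-0.508  -0.0167  0.0318] | | 30.9 0.5093
160 293 339 [-0.0018 -0.0629 -0.0137]
170 293 339 [-0.0018 -0.0596 -0.0161]
180 294 339 [-0.0018 -0.0557 -0.0147]
190 294 339 [-0.0018 -0.0519 -0.014 ]
200 294 339 [-0.0018 -0.0485 -0.0156]
210 294 339 [-0.0018 -0.0444 -0.0145]
220 295 339 [-0.0014 -0.0407 -0.0152]
230 295 339 [-0.0014 -0.0364 -0.0137]
240 295 339 [-0.0014 -0.0328 -0.0152]
250 295 338 [-0.0018 -0.0288 -0.015 ]
260 296 338 [-0.0014 -0.0247 -0.0151]
270 296 338 [-0.0014 -0.0208 -0.0158]
280 277 358 [-0.0014 -0.0164 -0.0154]
```

View pics/w8.png

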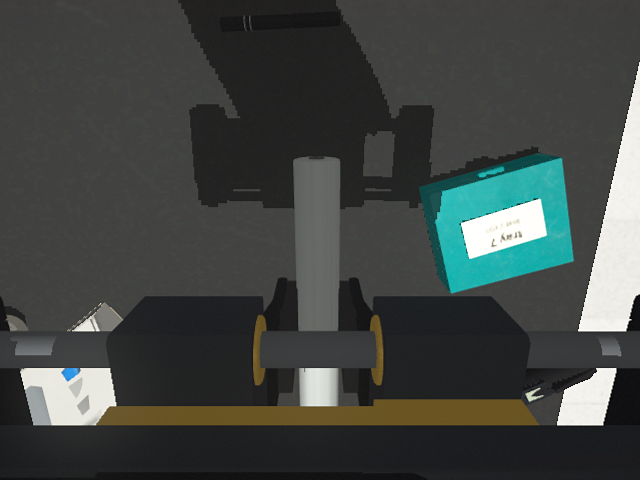

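The rod is centred in the grip, with its near end at about (317,157) giving y≈−0.063 m. Moving to the 125 mm row.

carry_out(increments="-6 -0.5 1.6 -0.06 -0.002 -0.01 0;-12 -1 3.3 -0.12 -0.004 -0.015 0;-18 -1.5 5 -0.18 -0.006 -0.02 0;-24 -2 6.6 -0.24 -0.008 -0.02 0;-29.6 -2.4 8.2 -0.3 -0.01 -0.02 0")

```text
time: 15.65
ee_pos: [0.5182, 0.0362, 0.1795]
eef_rot: [0.727, 0.637, 0.168, 0.195]
ft_force: [0.7, -1.7, -1.8]
width: 0.0168
```

```bash
python3 - <<'E'
from h import *; from bench import r
rel(r,SM-.006*uz+.06*uz+.005*ux,Rrack())
E
```

```text
t 15.65 pos [0.5182 0.0362 0.1795] F [ 0.7 -1.7 -1.8] w 0.0168
  turn [-0.16  0.14  0.16] shift [-0.2039 -0.0019  0.0549] | | 0.3 0.2112
```

carry_out(increments="-0.1 0.1 0.1 -0.06 -0.001 0 0;-0.1 0.1 0.1 -0.12 -0.002 0 0;-0.1 0.1 0.1 -0.18 -0.002 0.01 0;-0.1 0.1 0.1 -0.204 -0.002 0.03 0;-0.1 0.1 0.1 -0.204 -0.002 0.045 0")

```text
time: 16.27
ee_pos: [0.5099, -0.1707, 0.138]
eef_rot: [0.729, 0.635, 0.169, 0.194]
ft_force: [0.2, 1.7, -2.1]
width: 0.0167
```

```bash
python3 - <<'E'
from h import *; from bench import r
rel(r,SM-.006*uz+.06*uz+.005*ux,Rrack())
E
```

```text
t 16.275 pos [ 0.5099 -0.1707  0.138 ] F [ 0.2  1.7 -2.1] w 0.0167
  turn [-0.21  0.12 -0.12] shift [0.0021 0.0025 0.0086] | | 0.3 0.0092
```

carry_out(increments="-0.2 0.1 -0.1 0.002 0.0025 0.008 0;-0.2 0.1 -0.1 0.002 0.0025 0.008 0;-0.2 0.1 -0.1 0.002 0.0025 0.008 0;-0.2 0.1 -0.1 0.002 0.0025 0.008 0;-0.2 0.1 -0.1 0.002 0.0025 0.008 0")

```text
time: 16.9
ee_pos: [0.5162, -0.1695, 0.1324]
eef_rot: [0.727, 0.635, 0.17, 0.195]
ft_force: [-0.3, -0.4, -2.6]
width: 0.0171
```

```bash
python3 - <<'E'
from h import *; from bench import r
rel(r,SM-.006*uz+.06*uz+.005*ux,Rrack())
s=r.read_state();R0=Rn.from_quat(s['eef_rot']);p0=s['ee_pos']
m=r.camera_model('wrist');p,d=r.camera('wrist');K,E=m['K'],m['extrinsics']
cv2.imwrite('pics/w9.png',p);np.savez('w9.npz',p=p,d=d,K=K,E=E,pos=p0,q=s['eef_rot'])
W=cloud(d,K,E);T=R0.inv().apply((W-p0).reshape(-1,3)).reshape(480,640,3)
for v in range(80,290,8):
    print(v,T[v,316].round(4))
E
```

```text
t 16.9 pos [ 0.5162 -0.1695  0.1324] F [-0.3 -0.4 -2.6] w 0.0171
  turn [ 0.01  0.01 -0.03] shift [ 0.0001 -0.0001  0.0008] | | 0.0 0.0008
80 [-0.0021 -0.0978  0.0873]
88 [-0.0022 -0.0936  0.0901]
96 [-0.0022 -0.0892  0.0915]
104 [-0.0022 -0.0847  0.0899]
112 [-0.0021 -0.0801  0.0822]
120 [-0.0021 -0.0757  0.0751]
128 [-0.002  -0.0723  0.0464]
136 [-0.002  -0.0684  0.0476]
144 [-0.0021 -0.063   0.0681]
152 [-0.0021 -0.0586  0.0684]
160 [-0.0017 -0.0631 -0.0146]
168 [-0.0017 -0.0603 -0.0149]
176 [-0.0017 -0.0575 -0.0155]
184 [-0.0017 -0.0545 -0.015 ]
192 [-0.0017 -0.0515 -0.0152]
200 [-0.0017 -0.0486 -0.0153]
208 [-0.0017 -0.0457 -0.0161]
216 [-0.0017 -0.0425 -0.0152]
224 [-0.0017 -0.0395 -0.0156]
232 [-0.0017 -0.0363 -0.0155]
240 [-0.0017 -0.0328 -0.0144]
248 [-0.0017 -0.0299 -0.0153]
256 [-0.0017 -0.0267 -0.0155]
264 [-0.0017 -0.0239 -0.0167]
272 [-0.0017 -0.0199 -0.0152]
280 [-0.0018 -0.0166 -0.0154]
288 [-0.0018 -0.0133 -0.0157]
```

View pics/w9.png

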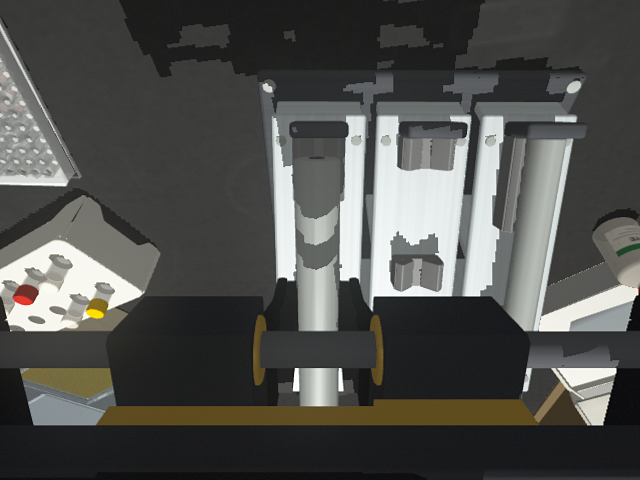

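The rod is centred over the 125 mm groove. Its end is at y≈−0.0635 m and the stop face at about −0.0665 m, so I'll lower it.

carry_out(increments="0 0 0 0.0005 0.001 0.02 0;0 0 0 0.0005 0.001 0.045 0;0 0 0 0.0005 0.001 0.052 0;0 0 0 0.0005 0.001 0.056 0;0 0 0 0.0005 0.001 0.058 0")

```text
time: 17.58
ee_pos: [0.5462, -0.1728, 0.0823]
eef_rot: [0.727, 0.636, 0.17, 0.195]
ft_force: [-0.8, -0.7, -1.8]
width: 0.0172
```

carry_out(increments="0 0 0 0 0 0.001 0;0 0 0 0 0 0.002 0;0 0 0 0 0 0.003 0;0 0 0 0 0 0.003 0;0 0 0 0 0 0.003 0")

```text
time: 18.2
ee_pos: [0.5477, -0.1732, 0.0799]
eef_rot: [0.727, 0.636, 0.17, 0.195]
ft_force: [-1.8, -0.6, 0.0]
width: 0.0167
```

```bash
python3 - <<'E'
from h import *; from bench import r
rel(r,SM-.006*uz,Rrack())
s=r.read_state();R0=Rn.from_quat(s['eef_rot']);print(R0.inv().apply(s['ft_force']),R0.inv().apply(s['torque']))
E
```

```text
t 18.2 pos [ 0.5477 -0.1732  0.0799] F [-1.8 -0.6  0. ] w 0.0167
  turn [0.01 0.07 0.02] shift [-0.0005 -0.0063 -0.0005] | | 0.1 0.0063
[-0.86843228 -1.42170029 -0.84407292] [ 0.88134703 -0.31447191  0.06679522]
```

Light contact with the V. Next I'll press a little more and slide down the slope to the stop.

carry_out(increments="0 0 0 0 0 0.001 0;0 0 0 0 -0.001 0.0015 0;0 0 0 0 -0.002 0.0015 0;0 0 0 0 -0.003 0.0015 0;0 0 0 0 -0.004 0.0015 0", squeeze=15)

```text
time: 18.82
ee_pos: [0.5475, -0.1736, 0.0787]
eef_rot: [0.727, 0.635, 0.171, 0.197]
ft_force: [2.2, -0.8, 6.8]
width: 0.0177
```

```bash
python3 - <<'E'
from h import *; from bench import r
rel(r,SM-.006*uz,Rrack())
s=r.read_state();R0=Rn.from_quat(s['eef_rot']);print(R0.inv().apply(s['ft_force']),R0.inv().apply(s['torque']))
E
```

```text
t 18.825 pos [ 0.5475 -0.1736  0.0787] F [ 2.2 -0.8  6.8] w 0.0177
  turn [0.3  0.11 0.03] shift [-0.0001 -0.0056 -0.0015] | | 0.3 0.0058
[-0.46376385  5.40699395 -4.74765007] [-0.58493333 -0.12803194  0.0332674 ]
```

carry_out(increments="0 0 0 0 -0.001 0 0;0 0 0 0 -0.002 0 0;0 0 0 0 -0.003 0 0;0 0 0 0 -0.004 0 0;0 0 0 0 -0.004 0 0")

```text
time: 19.45
ee_pos: [0.5443, -0.1732, 0.0769]
eef_rot: [0.727, 0.635, 0.171, 0.198]
ft_force: [1.3, -1.1, 3.8]
width: 0.0175
```

```bash
python3 - <<'E'
from h import *; from bench import r
rel(r,SM-.006*uz,Rrack())
s=r.read_state();R0=Rn.from_quat(s['eef_rot']);print(R0.inv().apply(s['ft_force']),R0.inv().apply(s['torque']))
E
```

```text
t 19.45 pos [ 0.5443 -0.1732  0.0769] F [ 1.3 -1.1  3.8] w 0.0175
  turn [0.33 0.11 0.02] shift [-0.0001 -0.0019 -0.0015] | | 0.4 0.0024
[-0.92715429  3.14781378 -2.60029166] [ 0.1284299  -0.00868495 -0.00451678]
```

carry_out(increments="0 0 0 0 -0.001 0 0;0 0 0 0 -0.002 0 0;0 0 0 0 -0.003 0 0;0 0 0 0 -0.004 0 0;0 0 0 0 -0.005 0 0")

```text
time: 20.08
ee_pos: [0.5429, -0.1731, 0.0767]
eef_rot: [0.726, 0.635, 0.173, 0.2]
ft_force: [13.1, -1.0, 4.8]
width: 0.0171
```

```bash
python3 - <<'E'
from h import *; from bench import r
rel(r,SM-.006*uz,Rrack())
s=r.read_state();R0=Rn.from_quat(s['eef_rot']);print(R0.inv().apply(s['ft_force']),R0.inv().apply(s['torque']))
m=r.camera_model('wrist');p,d=r.camera('wrist')
cv2.imwrite('pics/w10.png',p)
E
```

```text
t 20.075 pos [ 0.5429 -0.1731  0.0767] F [13.1 -1.   4.8] w 0.0171
  turn [0.67 0.17 0.05] shift [ 0.     -0.0006 -0.001 ] | | 0.7 0.0011
[ 0.77145593 13.73899983  2.55156785] [-2.39644193  0.1689792   0.08663927]
```

View pics/w10.png

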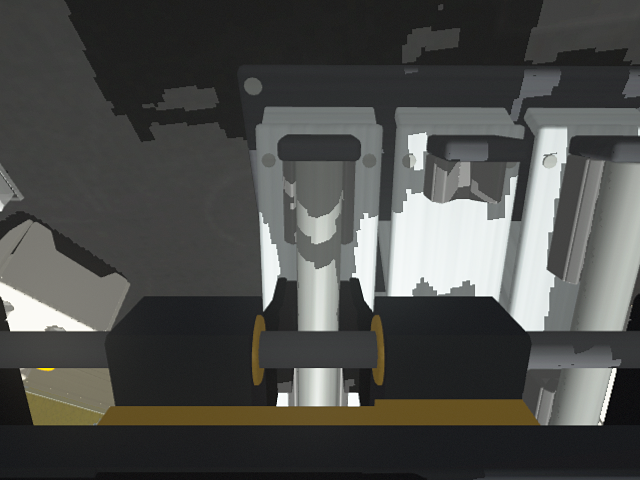

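The rod's end meets the stop at about (318,161), and the reaction force of about 14 N confirms contact. I'll release, lift off, and check both rods.

carry_out(increments="0 0 0 0 0 0.001 0.032;0 0 0 0 0 0.001 0.032;0 0 0 0 0 0 0.032;0 0 0 0 0 -0.02 0.032;0 0 0 0 0 -0.06 0.032")

```text
time: 20.75
ee_pos: [0.5203, -0.1567, 0.0936]
eef_rot: [0.725, 0.642, 0.173, 0.177]
ft_force: [-0.3, 1.2, -1.3]
width: 0.032
```

carry_out(increments="0 0 0 0.02 0 -0.05 0.05;0 0 0 0.04 0 -0.07 0.05;0 0 0 0.06 0 -0.08 0.05;0 0 0 0.06 -0.03 -0.08 0.05;0 0 0 0.06 -0.03 -0.08 0.05")

```text
time: 21.38
ee_pos: [0.4609, -0.091, 0.1494]
eef_rot: [0.726, 0.642, 0.173, 0.176]
ft_force: [0.2, -0.1, 0.9]
width: 0.05
```

```bash
python3 - <<'E'
from h import *; from bench import r
rel(r,SM-.006*uz,Rrack())
s=r.read_state();m=r.camera_model('wrist');p,d=r.camera('wrist')
cv2.imwrite('pics/w11.png',p);np.savez('w11.npz',p=p,d=d,K=m['K'],E=m['extrinsics'])
for n in('side','top'):
  m=r.camera_model(n);p,d=r.camera(n);np.savez(n+'11.npz',p=p,d=d,K=m['K'],E=m['extrinsics'])
  cv2.imwrite(f'pics/{n}11.png',cv2.resize(p[150:290,200:400],None,fx=4,fy=4,interpolation=2) if n=='side' else p)
E
```

```text
t 21.375 pos [ 0.4609 -0.091   0.1494] F [ 0.2 -0.1  0.9] w 0.05
  turn [-1.47 -1.75  0.27] shift [-0.0738  0.0454  0.1048] | | 2.3 0.136
```

View pics/w11.png

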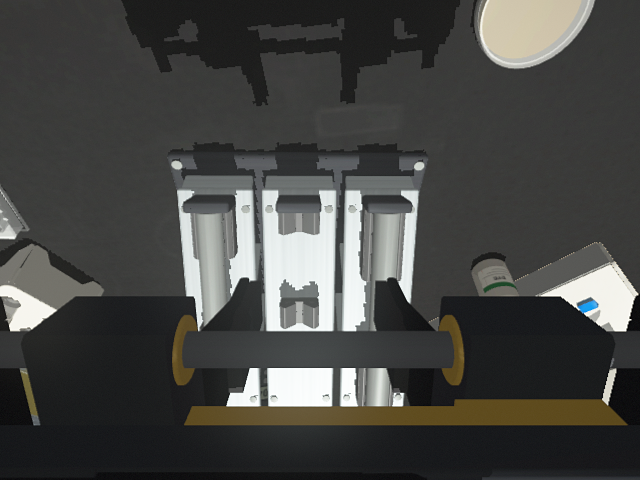

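View pics/side11.png

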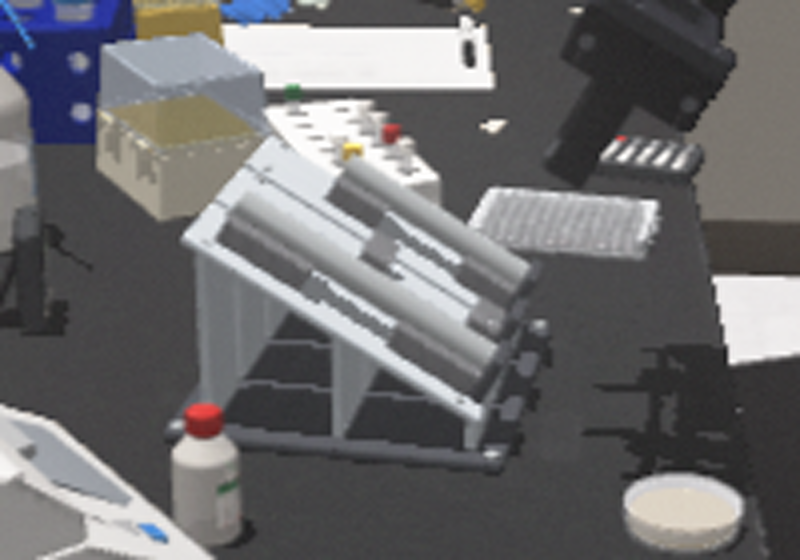

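View pics/top11.png

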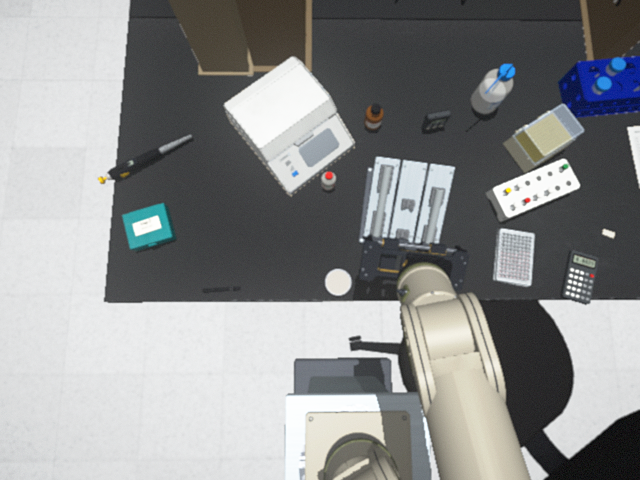

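Both rods look seated in the side view, and the dish, bottle and pen are where they started. I'll back the arm off for one quantitative check.

carry_out(increments="0 0 0 0 -0.02 -0.06 0.05;0 0 0 0 -0.02 -0.1 0.05;0 0 0 0 -0.02 -0.1 0.05;0 0 0 0 -0.02 -0.1 0.05;0 0 0 0 -0.02 -0.1 0.05")

```text
time: 22.15
ee_pos: [0.415, -0.0914, 0.2224]
eef_rot: [0.727, 0.642, 0.172, 0.173]
ft_force: [-0.8, -0.1, 0.1]
width: 0.0502
```

```bash
python3 - <<'E'
from h import *; from bench import r
print(r.read_state()['ee_pos'])
for n in('wrist','top','side'):
  m=r.camera_model(n);p,d=r.camera(n);K,E=m['K'],m['extrinsics']
  cv2.imwrite(f'pics/{n}12.png',p)
  W=cloud(d,K,E).reshape(-1,3)
  for nm,S,L in(('L',SL,.16),('M',SM,.125)):
    q=W-S;a=np.stack([q@ux,q@uy,q@uz],1)
    k=(abs(a[:,1])<.009)&(abs(a[:,0])<L/2+.02)&(a[:,2]>.0045)&(a[:,2]<.014)
    b=a[k]
    if len(b)<20: print(n,nm,'few',len(b));continue
    # exclude stop: a0<-L/2
    t=b[abs(b[:,0])<L/2-.005]
    f=np.polyfit(t[:,0],t[:,1],1)
    xs=np.sort(b[b[:,0]>-L/2+.003,0])
    print(n,nm,len(b),'x range mm',(xs[[0,-1]]*1000).round(1),'top z p95',(np.percentile(t[:,2],[50,95])*1000).round(1),'y',(np.median(t[:,1])*1000).round(1),'slope rad',f[0].round(3))
    up=t[t[:,0]>.02];lo=t[t[:,0]<-.02]
    if len(up) and len(lo):print('   z95 upper/lower',np.percentile(up[:,2],90)*1000,np.percentile(lo[:,2],90)*1000)
    # profile near the upper end
    h,e=np.histogram(b[:,0]*1000,bins=np.arange(-L*500-12,L*500+12,2));print('   low',h[:10],'hi',h[-12:])
E
```

```text
[ 0.41497037 -0.09135723  0.2224273 ]
wrist L 2027 x range mm [-76.8  49.5] top z p95 [7.3 8.9] y -2.8 slope rad -0.023
   z95 upper/lower 8.623558707112126 8.545353429217066
   low [ 0  1 61 43 51 34 42 33 38 36] hi [0 0 0 0 0 0 0 0 0 0 0 0]
wrist M 1543 x range mm [-59.5  21.6] top z p95 [7.2 9. ] y -0.7 slope rad -0.017
   z95 upper/lower 5.465091404009892 8.701182090783497
   low [ 0  8 55 57 51 42 32 44 33 37] hi [0 0 0 0 0 0 0 0 0 0 0 0]
top L 498 x range mm [-76.6  80.1] top z p95 [ 7.6 10.7] y -0.5 slope rad -0.005
   z95 upper/lower 10.14723980719219 9.987561177771738
   low [0 0 4 7 4 9 7 6 6 5] hi [8 5 8 8 5 6 8 1 0 0 0 0]
top M 387 x range mm [-59.3  62.9] top z p95 [ 7.5 11. ] y -0.1 slope rad -0.003
   z95 upper/lower 10.082046592384481 10.048208692480989
   low [ 0  0  3 10  6  9  7  6  4  5] hi [7 6 7 5 8 7 3 0 0 0 0 0]
side L 278 x range mm [-76.6  80.4] top z p95 [7.8 9.7] y 3.8 slope rad -0.005
   z95 upper/lower 9.287981102625215 9.247240217971605
   low [0 0 3 4 3 4 4 3 4 3] hi [3 3 3 4 3 3 4 2 0 0 0 0]
side M 160 x range mm [-59.3  62.2] top z p95 [7.8 9.8] y 4.3 slope rad 0.013
   z95 upper/lower 9.860606099129525 8.431251248839375
   low [0 0 3 1 3 3 2 3 3 2] hi [2 3 3 2 3 4 1 0 0 0 0 0]
```

View pics/wrist12.png

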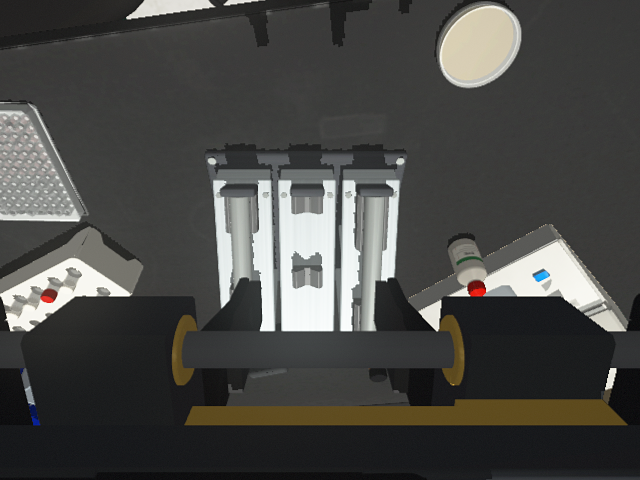

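In the top and side depth data the upper ends are at 80.1–80.4 mm (expected 80) and 62.2–62.9 mm (expected 62.5). The rod tops are 9–11 mm above the seat axis (expected 9), so I'm handing in.

```bash
python3 - <<'E'
from bench import r
print(r.close_job(), r.read_state()['time'])
E
```

```text
the job is handed in; nothing more can be done
the job is handed in; nothing more can be done
```

Both rods are in the rack: the 160 mm rod in the left-hand (160 mm) groove and the 125 mm rod in the right-hand (125 mm) groove, with the 90 mm groove left empty. I slid each rod down its groove until the reaction force showed it against the stop (about 10 N and 14 N). The job was handed in about 22 s into the 51 s limit; no verdict was reported.

**Last checks (top and side depth):**
- **Along the groove:** the upper ends were at 80.1–80.4 mm (80 expected) and 62.2–62.9 mm (62.5 expected).
- **Height:** the rod tops were about 9–11 mm above the seat axis, where 9 mm is expected.
- **Angle:** both rods were within about 0.013 rad of the groove in the top and side views.
- **Other objects:** the dish, bottle and pen looked unmoved in the final top and side pictures. The gripper was clear of everything.

**What went wrong or disagreed:**
- **First grasp:** my first try at the long rod lifted before the fingers had closed. The rod stayed on the table and I regrasped it.
- **Second grasp:** the first grip on the 125 mm rod was too shallow, so I regripped it deeper.
- **Backing off:** after releasing the 125 mm rod, the arm did not back off along the path I commanded, but the rod was still in place afterwards.
- **Sideways position:** the top view put the rods within 0.5 mm of centre. The side view read about 4 mm off and the wrist view up to 2.8 mm off for the long rod. I put those down to each camera seeing only one side of the rod, or being partly blocked. The wrist view's angles (0.023 and 0.017 rad) were also larger than the others.

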